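Sort the spacer rings from the drying rod

TASK

Clear the drying rod: slide the four white rings off its open end so that each ends up in the blue tray, in the compartment that already holds the sample ring of its size, large with large and small with small. The tray can be slid sideways by its tab, to bring either compartment under the rod. Leave the sample rings in their compartments and do not knock the bottles and other things around.

Things in the scene. Friction and masses are not known exactly. Their poses are not given: they have to be found in the camera images.
- stand: Fixed steel drying stand: a straight level rod, 10 mm thick, axis 130 mm above the table, one end free and open (towards the robot), the other fixed in a post (near face at x = 174 mm, 26 mm wide, 144 mm high). Origin: on the table below the free end; x along the rod from free end to post, z up. Four rings hang on it in any order, 2 to 10 mm apart, centred 30 to 96 mm from the free end.
- tray: Blue tray, 153 (x) by 200 (y) by 58 mm high, walls 4 mm; a divider along x at y = 0 makes two equal compartments, centred at y = +49 and -49 mm. Floor 4 mm, but sloping up from x = 0 to 36 mm at the wall nearest the post. On rails: slides only along its y, 130 mm or more either way, with about 1.5 N, and stays put. Axes as the stand's. Origin: centre of its underside, 11 mm up, at x = -40 mm in the stand's frame.
- tab_top (a point): Centre of the top of the tray's upright tab, outside the middle of the tray's wall on the robot's side: 12 mm thick (tray's y) by 24 mm (tray's x), reaching from the tray's underside to 105 mm above it (116 mm above the table). By it the tray can be pushed or pulled sideways.
- rod_end (a point): Centre of the free end of the rod, 130 mm above the table. Rings slide easily along the rod, a pushed one pushes those ahead of it, and a ring tips off and drops once its centre has passed this end. Behind the last ring about 70 mm of rod is bare up to the post.
- large1: White plastic ring, 54 mm outer diameter, 26 mm bore, 16 mm thick, 35 g give or take 40 %, hanging on the rod. Origin: its centre; x along the ring's axis. While it hangs its centre is 8 mm below the rod's axis.
- large2: White plastic ring, 54 mm outer diameter, 26 mm bore, 16 mm thick, 35 g give or take 40 %, hanging on the rod. Origin: its centre; x along the ring's axis. While it hangs its centre is 8 mm below the rod's axis.
- small1: White plastic ring, 38 mm outer diameter, 26 mm bore, 16 mm thick, 20 g give or take 40 %, hanging on the rod. Origin: its centre; x along the ring's axis. While it hangs its centre is 8 mm below the rod's axis.
- small2: White plastic ring, 38 mm outer diameter, 26 mm bore, 16 mm thick, 20 g give or take 40 %, hanging on the rod. Origin: its centre; x along the ring's axis. While it hangs its centre is 8 mm below the rod's axis.
- large_sample: White plastic ring, 54 mm outer diameter, 26 mm bore, 16 mm thick, lying flat in one compartment of the tray, in its half towards the tab; it shows that this compartment is for large rings. Origin: centre of its underside.
- small_sample: White plastic ring, 38 mm outer diameter, 26 mm bore, 16 mm thick, lying flat in one compartment of the tray, in its half towards the tab; it shows that this compartment is for small rings. Origin: centre of its underside.
- big_bottle: Bystander: white bottle with a green cap, 68 mm in diameter, 190 mm high, standing beside the rod. Origin: centre of its underside.
- small_bottle: Bystander: white bottle with a green cap, 56 mm in diameter, 130 mm high, standing beside the rod. Origin: centre of its underside.
- cup: Bystander: clear plastic cup, 66 mm across the rim, 85 mm high, beyond one end of the tray on the robot's side. Origin: centre of its underside.
- steel_bowl: Bystander: steel bowl, 90 mm across the rim, 40 mm high, beyond one end of the tray on the robot's side. Origin: centre of its underside.
- spatula_box: Bystander: clear box of wooden spatulas, 90 by 140 mm, 55 mm high, beyond one end of the tray's rails. Origin: centre of its underside.
- pulse_meter: Bystander: small white rounded device, 50 by 75 mm, 28 mm high, beyond one end of the tray's rails. Origin: centre of its underside.

How it is judged:
By the outcome, as a careful person would: the job done as asked, in the order asked, and still so for the second after the job is handed in, with the robot touching nothing.
It also fails if it takes over 72 s, if anything falls off the work surface, if the arm or the gripper's body presses on something with over 40 N, if the wrist force passes 120 N, or if a joint passes its speed limit or range.

ROBOT

A 6-joint arm with a two-finger parallel gripper is mounted at the origin on the work surface. World frame = base frame: x ahead of the robot, y to its left, z up, the work surface at z = 0. Lengths are in m, angles in rad, forces in N, time in s.
With the tool pointing down it reaches from about 0.35 to 0.975 m from the base axis. Payload 4.9 kg.
Tool frame: the origin (TCP) lies where the fingers leave the gripper's body, on its centre line; the fingertips stand 73 mm ahead of it and the grasp point (between the pads) lies 54 mm ahead of it; z points along the fingers, y is the direction in which the jaws open and shut (so a half turn about z gives the same grasp; the last joint's range is limited). The gripper opens to 85 mm and grips with 20 to 120 N. Pads are 22 mm wide; open, the fingers measure 114 mm over their backs; the gripper's body (76 mm by 85 mm) begins 54 mm behind the grasp point. The pads swing forward as they close: fully open they stand 13 mm farther back than shut.
Start: joints at [1.04, 0.053, 1.613, -0, 1.476, -0.119], TCP at [0.25, 0.573, 0.304] pointing down, gripper open.
Joint ranges: [-3.01, 3.01], [-1.01, 2.22], [0.06, 2.58], [-1.02, 4.17], [0.09, 2.62], [-3.14, 3.14]. Speed limits (rad/s): [2.57, 2.57, 3.14, 3.14, 3.14, 3.14].

INTERFACE

Orientations are given as a rotation vector (axis times angle).
In Python, from station import monitor, vision, workorder gives the robot as it stands.
- The arm moves only by the tool arm_command, never from a script. Its argument "rows" is text: rows parted by semicolons, each of 6 numbers parted by spaces: the shift along the world's x, y, z in mm, then the turn, a rotation vector about the world's x, y, z in degrees. In form: tx ty tz wx wy wz; .... A call has 1 to 12 rows; each row is the pose to reach, as a shift and turn from the pose measured when the call began; what a row does not reach only later rows make up. A row lasts 1/8 s, in which the tool goes at most 62.5 mm and 10.7 degrees, less where a joint would pass 70% of its speed; a pose out of reach is approached as far as the arm can. A call with a gripper value outside its range is refused whole. "jaw" is the opening, from 0 (shut) to 1 (fully open), set as the call begins (left out, the last holds). The fingers move at their own pace and stop on an object; "squeeze" is the grip in N (left out, the last holds). Time passes only in rows, so rows that repeat a pose let the fingers close. It gives the time, the measured TCP pose, the force and the opening at its end, in the units of the state.
- monitor.get_obs(): the state, without advancing time (a new reading comes with each control period).
- vision.get_image(name): name is "scene" or "top" or "wrist"; returns a dict with "frame" (480x640x3 uint8, red, green, blue), "vfov" (degrees; the focal length in pixels is half the picture's height over the tangent of half this angle, whatever the lens; pixels are square), "cx", "cy" (the principal point, pixels), "distortion" ([k1, k2, p1, p2, k3] as OpenCV has them; the pictures are not rectified), "R" (3x3) and "t" (3): a world point X has camera coordinates R X + t; the wrist camera has in their place "T_tool_cam" (4x4, takes a point from camera to tool coordinates, whose origin is the TCP and whose axes are the flange's). Camera axes: x right, y down, z forward; pixel columns grow to the right and rows downward; lengths in m; the calibration is good to about 2 mm. A picture is of the moment at which its call begins: read the wrist's pose just before it. There is no depth.
- workorder.finish_job(): hands the job in, once; it reports no verdict.
The state is a dict: "t": time; "q": joint angles; "dq": joint speeds; "effort": joint torques, N m; "tool_pos": TCP position; "tool_rot": TCP orientation; "contact_force": force on the tool from outside, world axes, zero at the start; "wrist_torque": the same for the moment, N m; "opening": finger opening in m.
Only numpy, scipy, OpenCV 4.12 (cv2) and the standard library are available. Lean on these libraries where they do the work, as an engineer would, in place of code of your own. Each camera call takes 0.05 s, during which the arm holds its last target. There are 200 camera calls.

## Working session

There is one attempt and no reset: what is moved stays moved. The work goes in short steps, Python scripts to look and compute and a tool call to move; the robot and the scene stay as the last step left them, time stands still between calls to the robot, and variables do not carry over. Pictures are saved under pics/ and viewed, about 8 in all and at most 12, crops included, and the job is handed in when it is done.

Besides the shell and the picture viewer there is one more tool, called by a JSON object that holds its "fn" and its "kwargs", one argument or row to a line. arm_command: Moves the arm, as the interface text tells. Its arguments: {"type":"object","properties":{"rows":{"type":"string"},"jaw":{"type":"number"},"squeeze":{"type":"number"}},"required":["rows"]}

```bash
mkdir -p pics; cat > h.py <<'E'
import cv2,numpy as np
from station import monitor,vision,workorder
def cam(n):
    d=vision.get_image(n);f=240/np.tan(np.radians(d['vfov'])/2)
    d['K']=np.array([[f,0,d['cx']],[0,f,d['cy']],[0,0,1.]]);d['D']=np.array(d['distortion'],float)
    if 'R' in d: d['R']=np.array(d['R']);d['t']=np.array(d['t'])
    return d
def save(d,p): cv2.imwrite('pics/'+p,d['frame'][:,:,::-1])
def ray(d,uv):
    p=cv2.undistortPoints(np.array(uv,float).reshape(-1,1,2),d['K'],d['D']).reshape(-1,2)
    v=np.c_[p,np.ones(len(p))]@d['R'];return -d['R'].T@d['t'],v
def onz(d,uv,z):
    c,v=ray(d,uv);return c+v*((z-c[2])/v[:,2])[:,None]
def proj(d,X): return cv2.projectPoints(np.array(X,float).reshape(-1,1,3),cv2.Rodrigues(d['R'])[0],d['t'],d['K'],d['D'])[0].reshape(-1,2)
def tri(d1,u1,d2,u2):
    c1,a=ray(d1,u1);c2,b=ray(d2,u2);out=[]
    for p,q in zip(a,b):
        s=np.linalg.lstsq(np.c_[p,-q],c2-c1,rcond=None)[0];A=c1+p*s[0];B=c2+q*s[1];out.append(np.r_[(A+B)/2,np.linalg.norm(A-B)])
    return np.array(out)
E
python3 - <<'E'
from h import *
for n in('scene','top'):
    d=cam(n);save(d,n+'0.png');print(n,-d['R'].T@d['t'],d['R'][2])
o=monitor.get_obs();print(o)
E
```

```text
scene [0.99845845 0.14621844 0.87980187] [-0.48588408 -0.13965885 -0.86279317]
top [0.38703361 0.03713564 1.0945989 ] [ 0.18313301  0.0098019  -0.98303928]
{'t': 0.1, 'q': array([ 1.03996819e+00,  5.32263957e-02,  1.61417247e+00, -1.55120586e-05,
        1.47599436e+00, -1.19001169e-01]), 'dq': array([-0.00143547, -0.00078461, -0.00253221, -0.00022566,  0.00040067,
        0.00033531]), 'effort': array([ 8.29334817e-05, -3.94903851e+01, -3.71363282e+01, -1.56895094e-04,
        3.90730362e-03, -7.80032849e-06]), 'tool_pos': array([0.24995718, 0.57236195, 0.30281637]), 'tool_rot': array([-6.42217483e-01, -3.07467634e+00,  2.68762178e-03]), 'contact_force': array([-0.65719738,  0.2695012 , -0.87409841]), 'wrist_torque': array([ 0.0024896 , -0.02134777,  0.00938647]), 'opening': 0.08536206481948434}
```

View pics/scene0.png

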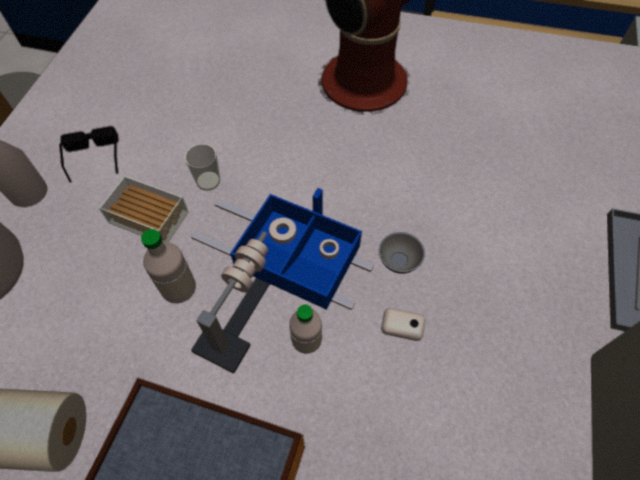

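View pics/top0.png

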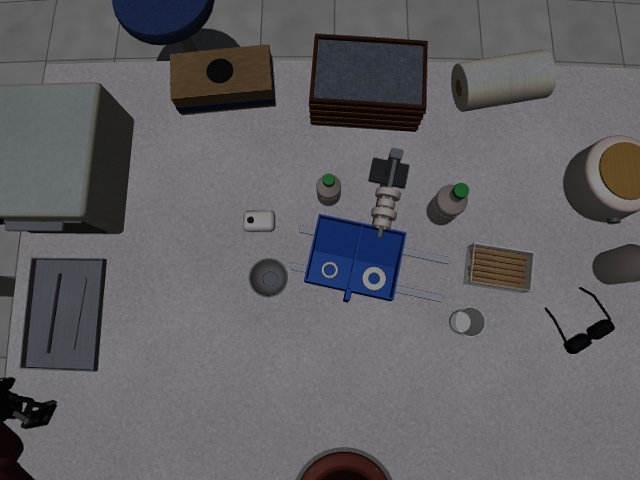

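Top view: rod from free end about (380,234) to post (397,153); tray with large sample at (374,278), small at (330,270), tab (347,297). Zoom in for ring order.

```bash
python3 - <<'E'
from h import *
a=cam('top');b=cam('scene')
A=cv2.resize(a['frame'][140:310,290:420],None,fx=3.4,fy=3.4,interpolation=2)
B=cv2.resize(b['frame'][185:375,185:375],None,fx=3,fy=3,interpolation=2)
B=cv2.resize(b['frame'][220:350,190:280],None,fx=578/130,fy=578/130,interpolation=2)
im=np.hstack([A[:578],B[:578]]);im=np.clip(im.astype(float)*1.4,0,255).astype('uint8');print(A.shape,B.shape);cv2.imwrite('pics/z.png',im[:,:,::-1])
E
```

```text
(578, 442, 3) (578, 400, 3)
```

View pics/z.png

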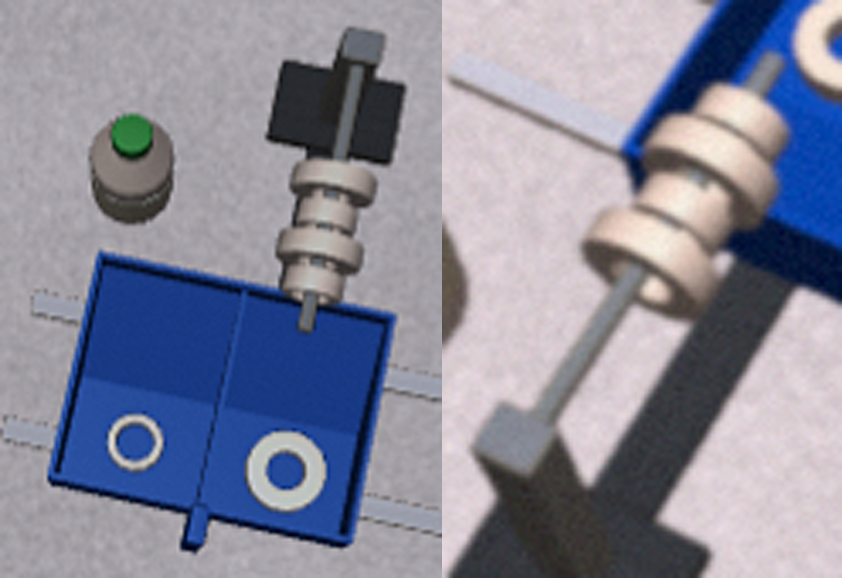

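Order from the free end: small, large, small, large (so four single drops, with the tray shifted in between). Now positions.

```bash
python3 - <<'E'
from h import *
a=cam('top');b=cam('scene')
c=lambda l:np.array(l)/3.4+[290,140]
np.set_printoptions(precision=4,suppress=True)
end=onz(a,c([[307,328]]),.132)[0];post=onz(a,c([[362,45]]),.144)[0]
print('end',end,'post',post,np.linalg.norm((end-post)[:2]),np.degrees(np.arctan2(*(post-end)[[1,0]])))
t=onz(a,c([[101,254],[395,315],[350,545],[52,480]]),.069);print('tray',t,t.mean(0),[np.linalg.norm(t[i]-t[i-1]) for i in range(4)])
e=t[0]-t[1];print('yaw y-edge',np.degrees(np.arctan2(-e[0],e[1])))
print('ringtops',onz(a,c([[310,282],[320,250],[328,212],[335,185]]),.14))
print('tab',onz(a,c([[195,545],[197,513]]),.116)); print('sc rod end',onz(b,[[190+770/4.446-442/4.446,220+60/4.446]],.132))
print('tri post',tri(a,c([[362,45]]),b,[[190+(517-442)/4.446,220+438/4.446]]), 'tri end',tri(a,c([[307,322]]),b,[[190+(768-442)/4.446,220+58/4.446]]))
# bystander bounds via caps
print('caps',onz(a,[[328.7,180]],.13),onz(a,[[460,190]],.19),'cup',onz(a,[[472,322]],.085),'bowl',onz(a,[[268,278]],.04))
# tab blue in scene
h=cv2.cvtColor(b['frame'],cv2.COLOR_RGB2HSV);m=cv2.inRange(h,(105,120,40),(130,255,255))
ys,xs=np.where(m[180:200,305:335]);print('tab top scene', xs.min()+305,xs.max()+305,ys.min()+180)
E
```

```text
end [ 0.5663 -0.0697  0.132 ] post [ 0.7451 -0.1049  0.144 ] 0.18227952802975997 -11.139772276618292
tray [[ 0.6261  0.0586  0.069 ]
 [ 0.5873 -0.1344  0.069 ]
 [ 0.4375 -0.103   0.069 ]
 [ 0.4769  0.0879  0.069 ]] [ 0.532  -0.0227  0.069 ] [np.float64(0.1520401783485024), np.float64(0.19685796793908056), np.float64(0.15306459955558455), np.float64(0.19493196751561978)]
yaw y-edge -11.363605307653264
ringtops [[ 0.5934 -0.0709  0.14  ]
 [ 0.6136 -0.0772  0.14  ]
 [ 0.6377 -0.0825  0.14  ]
 [ 0.655  -0.087   0.14  ]]
tab [[ 0.4343 -0.0022  0.116 ]
 [ 0.4537 -0.0033  0.116 ]]
sc rod end [[ 0.5696 -0.0674  0.132 ]]
tri post [[ 0.7467 -0.1049  0.1392  0.0014]] tri end [[ 0.5696 -0.0688  0.1332  0.0015]]
caps [[0.6882 0.0392 0.13  ]] [[ 0.652  -0.2244  0.19  ]] cup [[ 0.3919 -0.2694  0.085 ]] bowl [[0.4855 0.1735 0.04  ]]
tab top scene 313 321 188
```

{"fn": "arm_command", "kwargs": {
  "rows": "20 -58 0 0 0 4; 40 -116 0 0 0 8; 60 -174 0 0 0 12.3; 80 -232 0 0 0 12.3; 100 -290 0 0 0 12.3; 120 -348 -10 0 0 12.3; 140 -406 -20 0 0 12.3; 160 -464 -30 0 0 12.3; 180 -522 -40 0 0 12.3; 195 -577 -50 0 0 12.3; 195 -577 -50 0 0 12.3; 195 -577 -50 0 0 12.3",
  "jaw": 0.5
}}

```text
t: 1.8
tool_pos: [0.445, -0.0043, 0.2535]
tool_rot: [-0.31, -3.126, 0.0]
contact_force: [-0.1, 0.2, -0.3]
opening: 0.0427
```

```bash
cat >> h.py <<'E'
def wcam():
    o=monitor.get_obs();d=cam('wrist');T=np.eye(4);T[:3,:3]=cv2.Rodrigues(np.array(o['tool_rot']))[0];T[:3,3]=o['tool_pos']
    C=np.linalg.inv(T@np.array(d['T_tool_cam']));d['R']=C[:3,:3];d['t']=C[:3,3];d['o']=o;return d
E
python3 - <<'E'
from h import *
d=wcam();save(d,'w1.png');o=d['o'];print(o['t'],o['tool_pos'],o['tool_rot'],o['opening'],-d['R'].T@d['t'],d['R'][2])
print(proj(d,[[.445,-.005,.116],[.566,-.069,.132]]))
E
```

```text
1.8 [ 0.44499168 -0.00427499  0.25349815] [-3.10048452e-01 -3.12588587e+00  2.78092647e-04] 0.042650004360024446 [0.37603316 0.00931504 0.32477064] [ 0.27085579 -0.05556823 -0.96101473]
[[310.79191542 261.3561968 ]
 [252.99188817 453.37736711]]
```

View pics/w1.png

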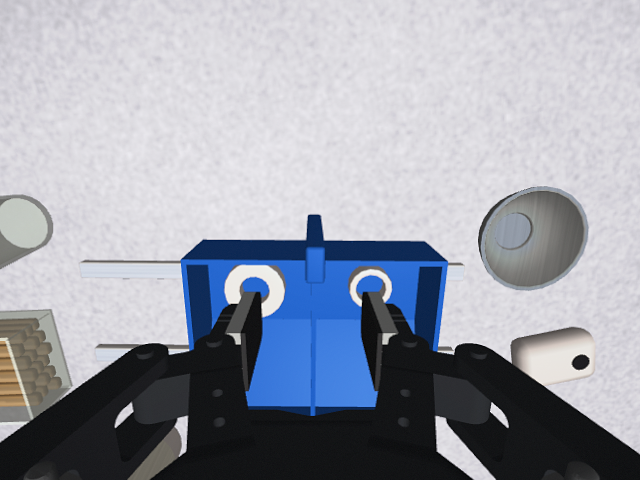

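The wrist view shows the tab top at (315,265), about 3 mm from prediction: between the fingers. Large sample at (255,290), small at (370,288). Descending around the tab.

{"fn": "arm_command", "kwargs": {
  "rows": "1 1 -40 0 0 0; 2 2 -80 0 0 0; 2 2 -93 0 0 0; 2 2 -93 0 0 0; 2 2 -93 0 0 0; 2 2 -93 0 0 0",
  "jaw": 0.5
}}

```text
t: 2.6
tool_pos: [0.448, -0.0017, 0.1625]
tool_rot: [0.307, 3.123, -0.001]
contact_force: [0.0, 0.1, -0.0]
opening: 0.0426
```

{"fn": "arm_command", "kwargs": {
  "rows": "0 0 0 0 0 0; 0 0 0 0 0 0; -3 -15 0 0 0 0; -6 -30 0 0 0 0; -9 -45 0 0 0 0; -12 -60 0 0 0 0; -15 -75 0 0 0 0; -18 -88 0 0 0 0; -19 -95 0 0 0 0; -19 -96 0 0 0 0; -19 -96 0 0 0 0; -19 -96 0 0 0 0",
  "jaw": 0.3
}}

```text
t: 4.1
tool_pos: [0.429, -0.0975, 0.1624]
tool_rot: [0.306, 3.123, -0.001]
contact_force: [-0.7, 0.4, -0.7]
opening: 0.0253
```

{"fn": "arm_command", "kwargs": {
  "rows": "0 2 0 0 0 0; 0 4 0 0 0 0; 0 4 40 0 0 0; 0 4 90 0 0 0; 0 4 100 0 0 0; 0 4 100 0 0 0"
}}

```text
t: 4.85
tool_pos: [0.4293, -0.0935, 0.263]
tool_rot: [0.306, 3.122, -0.002]
contact_force: [-0.1, -0.8, -0.8]
opening: 0.0256
```

```bash
python3 - <<'E'
from h import *
np.set_printoptions(precision=4,suppress=True)
a=cam('top');o=monitor.get_obs();print(o['t'],o['tool_pos'],o['tool_rot'],o['contact_force'])
A=cv2.resize(a['frame'][140:310,290:450],None,fx=3.4,fy=3.4,interpolation=2);A=np.clip(A*1.4,0,255).astype('uint8');cv2.imwrite('pics/t1.png',A[:,:,::-1])
E
```

```text
4.9 [ 0.4287 -0.0933  0.2615] [ 0.306   3.1245 -0.0006] [0.5089 0.0579 0.3183]
```

View pics/t1.png

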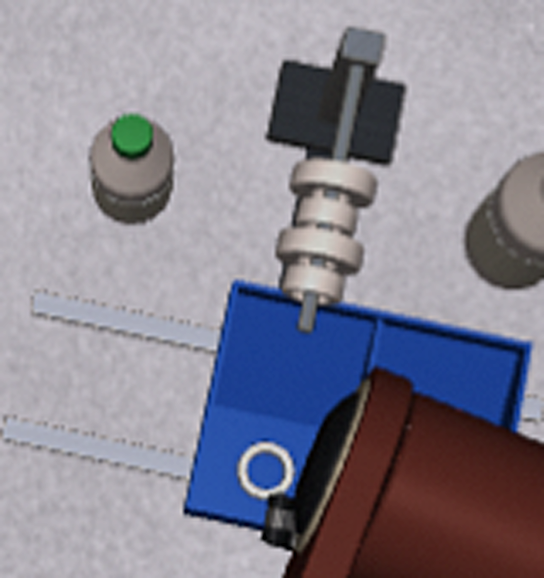

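Tray now has the small compartment under the rod (compartment middle crop x≈306, rod ≈307); nothing else moved. Next: get behind the last ring.

{"fn": "arm_command", "kwargs": {
  "rows": "50 0 8 0 0 0; 100 0 8 0 0 0; 150 0 8 0 0 0; 200 0 8 0 0 0; 250 -2 8 0 0 0; 269 -2 8 0 0 0; 269 -2 8 0 0 0; 269 -2 8 0 0 0; 269 -2 -20 0 0 0; 269 -2 -20 0 0 0; 269 -2 -20 0 0 0",
  "jaw": 0.24
}}

```text
t: 6.28
tool_pos: [0.6973, -0.0953, 0.2421]
tool_rot: [0.306, 3.124, -0.001]
contact_force: [0.6, -0.7, 0.8]
opening: 0.0207
```

```bash
python3 - <<'E'
from h import *
d=wcam();save(d,'w2.png');o=d['o'];print(o['t'],o['tool_pos'],o['tool_rot'],o['opening'])
print(proj(d,[[.566,-.069,.132],[.6984,-.0955,.135],[.72,-.0997,.135]]))
E
```

```text
6.275 [ 0.69728204 -0.09532417  0.24210607] [ 3.06225448e-01  3.12428219e+00 -6.23027550e-04] 0.020739521770027223
[[312.92282334  -9.20216715]
 [312.07459996 280.90089917]
 [312.18165893 318.30511195]]
```

View pics/w2.png

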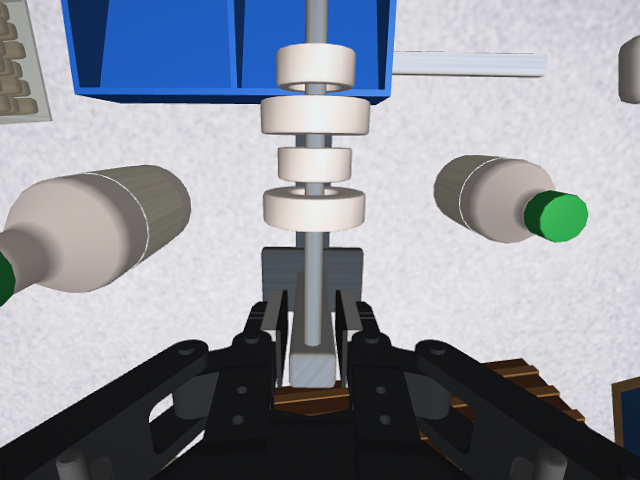

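The wrist view shows order (near end first) small, large, small, large at rows 65,115,163,210; the rod at col ~315 sits midway between the pads. Descend and start pushing.

{"fn": "arm_command", "kwargs": {
  "rows": "0 1 -35 0 0 0; 0 1 -70 0 0 0; 0 1 -70 0 0 0; 0 1 -70 0 0 0; -10 3 -70 0 0 0; -20 5 -70 0 0 0; -29 7 -70 0 0 0; -38 8.5 -70 0 0 0; -45 10 -70 0 0 0; -52 11.5 -70 0 0 0; -56 12 -70 0 0 0; -58 12.5 -70 0 0 0"
}}

```text
t: 7.82
tool_pos: [0.6395, -0.0829, 0.1728]
tool_rot: [0.306, 3.123, -0.001]
contact_force: [-0.3, -0.4, -0.3]
opening: 0.0205
```

```bash
cat > look.py <<'E'
from h import *
import sys
d=wcam();o=d['o'];save(d,sys.argv[1]+'.png');np.set_printoptions(precision=4,suppress=True)
E=np.array([.566,-.069]);u=np.array([.9806,-.196]);v=np.array([.196,.9806])
r=np.array(o['tool_pos'])[:2]-E;print(o['t'],o['tool_pos'],'stand x,y',r@u,r@v,o['contact_force'],o['opening'])
# sample along lines parallel to rod, +-9mm, z=.137: runs of bright low-saturation pixels
h=cv2.cvtColor(d['frame'],cv2.COLOR_RGB2HSV)
xs=np.arange(-.03,.1,.001)
for y in(-.009,.009):
    P=proj(d,[np.r_[E+x*u+y*v,.138] for x in xs]).round().astype(int)
    s=''
    for p in P:
        if 0<=p[0]<640 and 0<=p[1]<480:
            c=h[p[1],p[0]];s+='b' if c[1]>120 else('W' if c[2]>200 else('g' if c[2]>90 else '.'))
        else:s+='x'
    print(y,s[:30],'|',s[30:])
E
python3 look.py w3
```

```text
7.825 [ 0.6395 -0.0829  0.1728] stand x,y 0.07481898403321384 0.0008063489033131767 [-0.3413 -0.3888 -0.3057] 0.02054714876343732
-0.009 bbbbbbbbbbbbbbbbbbbbbbbbbbbbbg | WWWWWWWWWWWWWWWggWWWWWWWWWWWWWWWWWWWWWWWWWWWWWWgggggWWWWWWWWWWWWWWWWW...........gggggggg.ggggg.gg...
0.009 bbbbbbbbbbbbbbbbbbbbbbbbbbbbbW | WWWWWWWWWWWWWWWggWWWWWWWWWWWWWWWWWWWWWWWWWWWWWWgggggWWWWWWWWWWWWWWWWW.......ggggggggggggggggggggg...
```

View pics/w3.png

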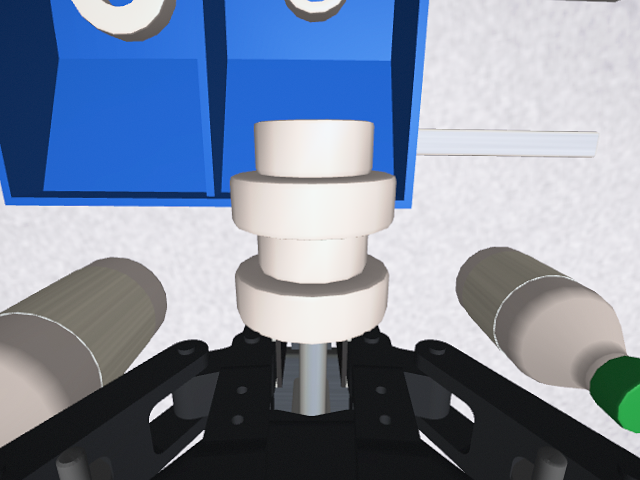

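All four rings are together; the first ring's front is at the rod end (center ~7 mm to go). Advance 13 mm slowly.

{"fn": "arm_command", "kwargs": {
  "rows": "-3 0.6 0 0 0 0; -5 1 0 0 0 0; -7 1.4 0 0 0 0; -9 1.8 0 0 0 0; -11 2.2 0 0 0 0; -13 2.6 0 0 0 0; -13 2.6 0 0 0 0; -13 2.6 0 0 0 0"
}}

```text
t: 8.88
tool_pos: [0.6263, -0.0802, 0.1726]
tool_rot: [0.306, 3.124, -0.001]
contact_force: [-0.4, 0.7, 0.6]
opening: 0.0207
```

```bash
python3 look.py w4
```

```text
8.875 [ 0.6263 -0.0802  0.1726] stand x,y 0.06129770495512284 0.000829757014984294 [-0.3641  0.6708  0.5955] 0.020725433051893796
-0.009 bbbbbbbbbbbbbbbgWWWWWWWWWWWWWW | WggWWWWWWWWWWWWWWWWWWWWWWWWWWWWWWggggggWWWWWWWWWWWWWWWW..............gg.gg..gggg..g.................
0.009 bbbbbbbbbbbbbbbWWWWWWWWWWWWWWW | WggWWWWWWWWWWWWWWWWWWWWWWWWWWWWWWgggggWWWWWWWWWWWWWWWWW....gWWW......gggggggggggg.g.................
```

{"fn": "arm_command", "kwargs": {
  "rows": "-1.5 0.3 0 0 0 0; -3 0.6 0 0 0 0; -3 0.6 0 0 0 0; -3 0.6 0 0 0 0"
}}

```text
t: 9.43
tool_pos: [0.6232, -0.0796, 0.1726]
tool_rot: [0.306, 3.124, -0.001]
contact_force: [0.0, 0.3, 0.1]
opening: 0.0205
```

```bash
python3 look.py w5
```

```text
9.425 [ 0.6232 -0.0796  0.1726] stand x,y 0.05816400651246659 0.0008483488492398888 [0.0222 0.2965 0.1236] 0.020461398438345477
-0.009 WWWWWWWggbbbbbbbbbbbbbbbbbgggg | WWWWWWWWWWWWWWWWWWWWWWWWWWWWWWgggggWWWWWWWWWWWWWWWWW................ggggg.gggggg....................
0.009 bbbbbbbbbbbbbbbbbbbbbbbbbbgWgg | WWWWWWWWWWWWWWWWWWWWWWWWWWWWWWWggggWWWWWWWWWWWWWWWWW.b..gWWWWg.....gggggg.ggggg.....................
```

View pics/w5.png

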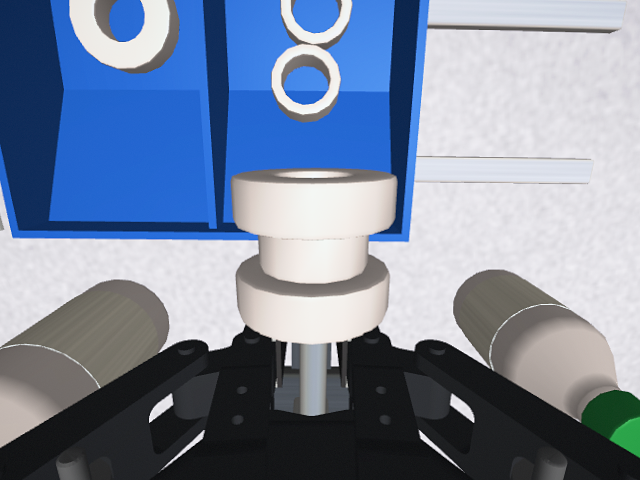

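First small ring dropped in the small compartment (seen at (306,78), beside the sample); drop happened at tool x ≈ 60 mm, so the next are due at about 44, 28, 12. Back to the tab.

{"fn": "arm_command", "kwargs": {
  "rows": "6 -1 0 0 0 0; 6 -1 45 0 0 0; 6 -1 95 0 0 0; -44 -3 95 0 0 0; -94 -6 95 0 0 0; -144 -9 95 0 0 0; -193 -11.5 95 0 0 0; -193 -11.5 95 0 0 0; -193 -11.5 95 0 0 0; -193 -11.5 40 0 0 0; -193 -11.5 -10 0 0 0; -193 -11.5 -10 0 0 0",
  "jaw": 0.3
}}

```text
t: 10.98
tool_pos: [0.4286, -0.0901, 0.1586]
tool_rot: [-0.305, -3.12, -0.004]
contact_force: [-0.6, 1.1, -0.3]
opening: 0.0253
```

{"fn": "arm_command", "kwargs": {
  "rows": "3 14 0 0 0 0; 6 29 0 0 0 0; 9 44 0 0 0 0; 12 59 0 0 0 0; 15 74 0 0 0 0; 18 88 0 0 0 0; 21 97 0 0 0 0; 22 101 0 0 0 0; 22 101 0 0 0 0; 22 101 0 0 0 0"
}}

```text
t: 12.22
tool_pos: [0.4506, 0.0108, 0.1585]
tool_rot: [-0.306, -3.12, -0.004]
contact_force: [0.3, -1.2, 0.1]
opening: 0.0261
```

{"fn": "arm_command", "kwargs": {
  "rows": "-1 -4 0 0 0 0; -1 -4 50 0 0 0; -1 -4 105 0 0 0; 48 -27 105 0 0 0; 97 -50 105 0 0 0; 146 -73 105 0 0 0; 194 -95 105 0 0 0; 194 -95 105 0 0 0; 194 -95 105 0 0 0; 194 -95 60 0 0 0; 194 -95 14 0 0 0; 194 -95 14 0 0 0"
}}

```text
t: 13.72
tool_pos: [0.6409, -0.083, 0.1683]
tool_rot: [-0.304, -3.111, -0.006]
contact_force: [-0.1, -0.4, 0.5]
opening: 0.0256
```

```bash
python3 look.py w6
```

```text
13.725 [ 0.6409 -0.083   0.1683] stand x,y 0.07616201239955753 0.0009707569179888218 [-0.1274 -0.3718  0.4606] 0.02559382778141857
-0.009 xWWWWWW.gbbbbbbbbbbbbbbbbbbbWW | WWWWWWWWWWWWWWWWWWWWWWWWWWWWWWggggWWWWWWWWWWWWWWWW...............gggWWWg.....ggggg.gggg.gggg........
0.009 xWWWWgbbbbbbbbbbbbbbbbbbbbbbWW | WWWWWWWWWWWWWWWWWWWWWWWWWWWWWWggggWWWWWWWWWWWWWWWWWWWWWWWWWWWWWWWWWWWWWg.....ggggggggggg.gggg.......
```

View pics/w6.png

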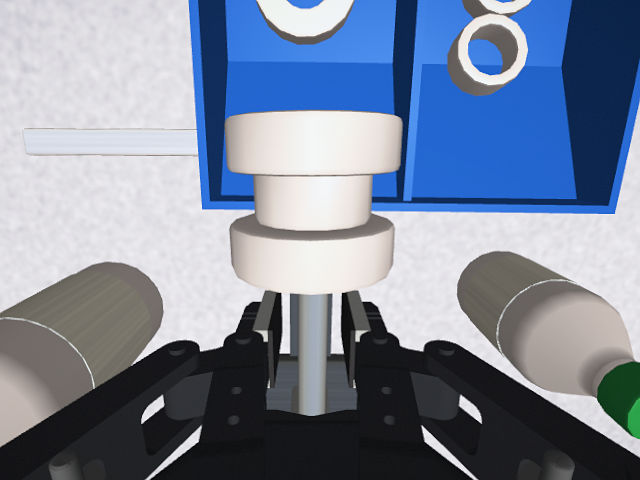

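Large compartment is centred under the rod (rim cols 205–412, rod ~313). Push to tool x ≈ 41.

{"fn": "arm_command", "kwargs": {
  "rows": "-8 1.6 4 0 0 0; -14 2.8 4 0 0 0; -19 3.8 4 0 0 0; -23 4.6 4 0 0 0; -26 5.2 4 0 0 0; -29 5.8 4 0 0 0; -31 6.2 4 0 0 0; -33 6.6 4 0 0 0; -35 7 4 0 0 0; -35 7 4 0 0 0; -35 7 4 0 0 0"
}}

```text
t: 15.15
tool_pos: [0.6077, -0.0764, 0.1755]
tool_rot: [-0.305, -3.116, -0.005]
contact_force: [-0.8, 0.6, 0.6]
opening: 0.0254
```

```bash
python3 look.py w7; python3 -c "
from h import *
print(monitor.get_obs()['tool_rot'])"
```

```text
15.15 [ 0.6077 -0.0764  0.1755] stand x,y 0.04232385340642926 0.0008781846159131195 [-0.7732  0.6161  0.5543] 0.02542938424676147
-0.009 WWWgbbbbbbbbbbbbbbbbbbbbgggggW | WWWWWWWWWWWWWWggggggWWWWWWWWWWWWWWWWWWWWWWWWWWWWWWWWWWg.......g..g................................xx
0.009 WWWWWWbbbbbbbbbbbbbbbbbggWWWgW | WWWWWWWWWWWWWWWgggggWWWWWWWWWWWWWWWWWWWWWWWWWWWWWWWWWWW.......gggg................................xx
[-0.30452791 -3.11646116 -0.00510143]
```

{"fn": "arm_command", "kwargs": {
  "rows": "6 -1 0 0 0 0; 6 -1 45 0 0 0; 6 -1 95 0 0 0; -40 20 95 0 0 0; -80 42 95 0 0 0; -120 61 95 0 0 0; -158 80.5 95 0 0 0; -158 80.5 95 0 0 0; -158 80.5 95 0 0 0; -158 80.5 40 0 0 0; -158 80.5 -13 0 0 0; -158 80.5 -13 0 0 0"
}}

```text
t: 16.7
tool_pos: [0.4475, 0.004, 0.1581]
tool_rot: [-0.305, -3.106, -0.006]
contact_force: [0.5, -0.3, 0.2]
opening: 0.0257
```

```bash
python3 - <<'E'
from h import *
o=monitor.get_obs();print(o['t'],o['tool_pos'],o['tool_rot'])
d=cv2.imread('pics/w7.png');h=cv2.cvtColor(d,cv2.COLOR_BGR2HSV);m=((h[...,1]<70)&(h[...,2]>150)).astype('uint8');m[250:]=0
n,l,s,c=cv2.connectedComponentsWithStats(m)
for i in range(1,n):
    if s[i,4]>150: print(s[i],c[i].round())
E
```

```text
16.7 [0.44754799 0.00400028 0.15813485] [-0.30468721 -3.10596863 -0.00593964]
[    0     0   210   250 49501] [101. 126.]
[  257     0   110   163 10876] [311.  81.]
[ 460   10   68   74 1886] [493.  46.]
[ 596   49   44  201 4400] [625. 182.]
[ 448   84   65   67 1667] [479. 117.]
[278 214  69  16 832] [312. 222.]
[ 262  225  105   25 1939] [314. 240.]
```

View pics/w7.png

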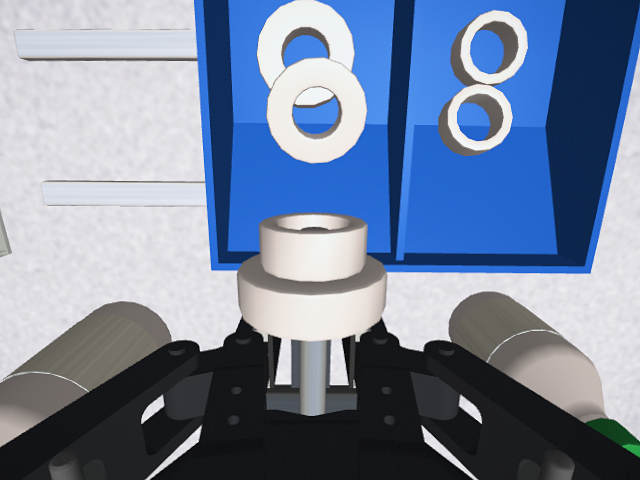

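Large ring sits in the large compartment, leaning on its sample; two rings left. Shift the tray to small.

{"fn": "arm_command", "kwargs": {
  "rows": "-3 -15 1 -0.1 -1 0; -6 -30 2 -0.1 -1 0; -9 -45 2 -0.1 -1 0; -12 -60 2 -0.1 -1 0; -14 -75 2 -0.1 -1 0; -16 -89 2 -0.1 -1 0; -17.5 -98 2 -0.1 -1 0; -18.5 -102 2 -0.1 -1 0; -18.5 -102 2 -0.1 -1 0; -18.5 -102 2 -0.1 -1 0"
}}

```text
t: 17.95
tool_pos: [0.429, -0.0979, 0.16]
tool_rot: [-0.306, -3.123, -0.005]
contact_force: [-0.3, 0.4, 0.2]
opening: 0.0258
```

{"fn": "arm_command", "kwargs": {
  "rows": "1 4 0 0 0 0; 1 4 50 0 0 0; 1 4 105 0 0 0; 50 8 105 0 0 0; 100 12 105 0 0 0; 150 15 105 0 0 0; 196 18 105 0 0 0; 196 18 105 0 0 0; 196 18 105 0 0 0; 196 18 60 0 0 0; 196 18 14 0 0 0; 196 18 14 0 0 0"
}}

```text
t: 19.45
tool_pos: [0.6213, -0.0792, 0.1698]
tool_rot: [-0.305, -3.114, -0.007]
contact_force: [0.7, 0.3, -0.0]
opening: 0.0258
```

```bash
python3 look.py w8
```

```text
19.45 [ 0.6213 -0.0792  0.1698] stand x,y 0.05619383961111385 0.0008406810440807355 [ 0.6672  0.2793 -0.049 ] 0.02584300340687261
-0.009 WWWWWWWgbbbbbbbbbbbbbbbbbbgggW | WWWWWWWWWWWWWWggggWWWWWWWWWWWWWWWWW...........ggWWWWWWWWWWWW.......g.ggg.g..........................
0.009 bbbbbbbbbbbbbbbbbbbbbbbbbbgWgW | WWWWWWWWWWWWWWWgggWWWWWWWWWWWWWWWWWWWWWWWWWWWWWWWWWWWWWWWWWWg.....gggggg.gg.........................
```

{"fn": "arm_command", "kwargs": {
  "rows": "-8 1.6 4 0 0 0; -13 2.6 4 0 0 0; -17 3.4 4 0 0 0; -20 4 4 0 0 0; -23 4.6 4 0 0 0; -26 5.2 4 0 0 0; -28 5.6 4 0 0 0; -31 6.2 4 0 0 0; -31 6.2 4 0 0 0; -31 6.2 4 0 0 0"
}}

```text
t: 20.75
tool_pos: [0.5922, -0.0734, 0.1769]
tool_rot: [-0.306, -3.12, -0.006]
contact_force: [1.0, 0.7, -0.2]
opening: 0.0259
```

```bash
python3 look.py w9
```

```text
20.75 [ 0.5922 -0.0734  0.1769] stand x,y 0.02652575408613606 0.0008145004095441819 [ 0.9771  0.6536 -0.2176] 0.025918361012879813
-0.009 bbbbbbbbbbbbbbbbbbbggggggggggg | ggggWWWWWWWWWWWWWWWWWWWWWWWWWWWWWWWWWWWWWWWWWW......................................xxxxxxxxxxxxxxxx
0.009 WWWbbbbbbbbbbbbbbbbgggWWWWgggg | ggggWWWWWWWWWWWWWWWWWWWWWWWWWWWWWWWWWWWWWWWWWWg.....................................xxxxxxxxxxxxxxxx
```

View pics/w9.png

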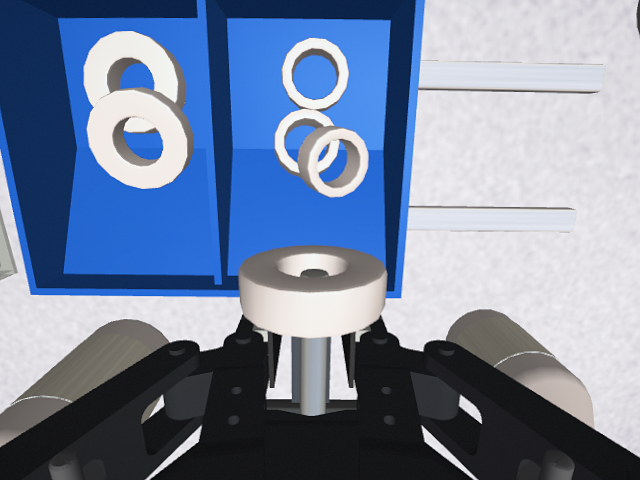

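Three small rings in the small compartment, two large in the other; one large left. Tray back to large.

{"fn": "arm_command", "kwargs": {
  "rows": "6 -1 0 0 0 0; 6 -1 45 -0.1 -0.6 0; 6 -1 95 -0.1 -0.6 0; -40 -5 95 -0.1 -0.6 0; -80 -9 95 -0.1 -0.6 0; -120 -13 95 -0.1 -0.6 0; -162 -18 95 -0.1 -0.6 0; -162 -18 95 -0.1 -0.6 0; -162 -18 95 -0.1 -0.6 0; -162 -18 40 -0.1 -0.6 0; -162 -18 -14 -0.1 -0.6 0; -162 -18 -14 -0.1 -0.6 0"
}}

```text
t: 22.3
tool_pos: [0.4281, -0.0902, 0.1586]
tool_rot: [-0.305, -3.12, -0.01]
contact_force: [-0.4, 0.7, 1.3]
opening: 0.0257
```

{"fn": "arm_command", "kwargs": {
  "rows": "3 14 0 0 0 0; 6 29 0 0 0 0; 9 44 0 0 0 0; 12 59 0 0 0 0; 15 74 0 0 0 0; 18 88 0 0 0 0; 21 98 0 0 0 0; 22 102 0 0 0 0; 22 102 0 0 0 0; 22 102 0 0 0 0"
}}

```text
t: 23.55
tool_pos: [0.4501, 0.0117, 0.1584]
tool_rot: [-0.306, -3.12, -0.01]
contact_force: [0.2, -0.1, -0.3]
opening: 0.0255
```

{"fn": "arm_command", "kwargs": {
  "rows": "-1 -4 0 0 0 0; -1 -4 50 0 0 0; -1 -4 105 0 0 0; 40 -25 105 0 0 0; 80 -47 105 0 0 0; 120 -68 105 0 0 0; 161 -89 105 0 0 0; 161 -89 105 0 0 0; 161 -89 105 0 0 0; 161 -89 60 0 0 0; 161 -89 18 0 0 0; 161 -89 18 0 0 0"
}}

```text
t: 25.05
tool_pos: [0.6077, -0.0762, 0.1725]
tool_rot: [-0.304, -3.112, -0.013]
contact_force: [-0.5, -0.4, 0.1]
opening: 0.0255
```

```bash
python3 look.py w10
```

```text
25.05 [ 0.6077 -0.0762  0.1725] stand x,y 0.04228505209039878 0.001138078706593844 [-0.4873 -0.3643  0.1445] 0.025487668164789996
-0.009 WWbbbbbbbbbbbbbbbbbbbbbggggggg | ggWWWWWWWWWWWWWWWWW..............gggWWWWWWWWWWWWWWWWWW.......g................................xxxxxx
0.009 WWWWWWWbbbbbbbbbbbbbbbbggWgggg | ggWWWWWWWWWWWWWWWWWWWWWWWWWWWWWWWWWWWWWWWWWWWWWWWWWWWW.......gg...............................xxxxxx
```

Now the last push, to tool x ≈ 8.

{"fn": "arm_command", "kwargs": {
  "rows": "-8 1.6 2 0 0 0; -14 2.8 2 0 0 0; -19 3.8 2 0 0 0; -22 4.4 2 0 0 0; -25 5 2 0 0 0; -28 5.6 2 0 0 0; -30 6 2 0 0 0; -32 6.4 2 0 0 0; -34 6.8 2 0 0 0; -34 6.8 2 0 0 0; -34 6.8 2 0 0 0"
}}

```text
t: 26.48
tool_pos: [0.5755, -0.0698, 0.1775]
tool_rot: [-0.305, -3.117, -0.011]
contact_force: [-0.4, 0.2, 0.5]
opening: 0.0258
```

```bash
python3 look.py w11
```

```text
26.475 [ 0.5755 -0.0698  0.1775] stand x,y 0.009508251008299036 0.0010515375011383534 [-0.3719  0.2051  0.4639] 0.02575379269369006
-0.009 WWWWWWWWWWWWWWWWgbbbbbbbbbbbbb | ggggWWWWWWWWWWWWWWWWWWWWWWWWWWWWWWW.................................xxxxxxxxxxxxxxxxxxxxxxxxxxxxxxxx
0.009 WggggbbbbbWWWWWWWWWWWgbbbbbbbb | WWWWWWWWWWWWWWWWWWWWWWWWWWWWWWWWWWW.................................xxxxxxxxxxxxxxxxxxxxxxxxxxxxxxxx
```

{"fn": "arm_command", "kwargs": {
  "rows": "4 -1 0 0 0 0; 4 -1 45 0 0 0; 4 -1 95 0 0 0; 0 0 125 0 0 0; -40 40 125 0 0 0; -80 90 125 0 0 0; -110 145 125 0 0 0; -140 200 125 0 0 0; -160 255 125 0 0 0; -180 310 125 0 0 0; -180 350 125 0 0 0; -180 350 125 0 0 0"
}}

```text
t: 28.02
tool_pos: [0.3951, 0.2822, 0.3027]
tool_rot: [-0.298, -3.118, -0.012]
contact_force: [-0.8, -0.8, 0.9]
opening: 0.0256
```

```bash
python3 - <<'E'
from h import *
a=cam('top');b=cam('scene');o=monitor.get_obs();print(o['t'],o['tool_pos'])
A=cv2.resize(a['frame'][140:340,240:500],(520,400),interpolation=2)
B=cv2.resize(b['frame'][170:370,190:350],(280,350),interpolation=2);B=np.vstack([B,np.zeros((50,280,3),'uint8')])
cv2.imwrite('pics/f.png',np.clip(np.hstack([A,B])*1.4,0,255).astype('uint8')[:,:,::-1])
E
```

```text
28.125 [0.39560602 0.28023353 0.3024838 ]
```

View pics/f.png

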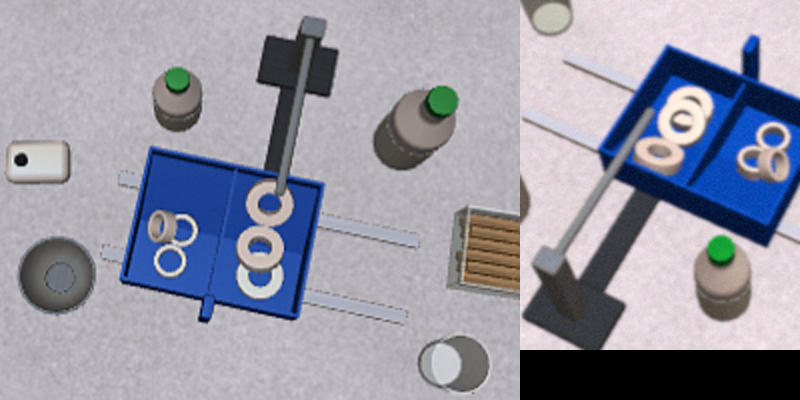

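The rod is empty. The tray holds three large rings on the right and three small on the left, and the other objects are where they were.

```bash
python3 -c "
from station import workorder
print(workorder.finish_job())"
```

```text
the job is handed in; nothing more can be done
None
```

The four rings are off the rod and in the tray, each in the compartment with its size's sample. I handed the job in at about 28 s of the 72 s allowed.

- **Method:** From the open end, the rings hung small, large, small, large. I pushed them off one at a time from behind with the fingers either side of the rod. Between drops I slid the tray by its tab to bring the right compartment under the rod.
- **Final check:** The last top and scene pictures show the rod empty. Each compartment holds its sample plus two rings of that size. One large ring leans on its sample and one small ring rests on another ring, but both are well inside the walls. The bottles, bowl, cup, meter and spatula box look unmoved, and the gripper is clear of everything.
- **Disagreement:** The first ring dropped about 5–8 mm of tool travel later than I had estimated. I moved the later stopping points to match.

No check failed. Every contact force I read stayed below about 2 N.

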